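# Press an insert home with the locking clamp, then release it

## Task

Press the flanged steel insert home in the pine rail with the locking clamp: slide the rail along its channel, away from the robot, until the spring pin in the outer fence drops into the hidden notch in the rail's side, and stop there; then push the clamp's handle down until it snaps over centre and stays locked on the insert by itself, and after that press down the tab of the release lever so that the clamp springs open. Leave the rail on its pin with the insert's flange down on the wood, and do not shift the bottle, the sanding block or the wooden cell standing by.

Things in the scene. Friction and masses are not known exactly. Their poses are not given: they have to be found in the camera images.
- press_jig: fixed plywood fixture board 250 x 262 x 18 mm. Its frame ('jig' below): x along the rail's channel, away from the robot; y left, from the clamp's jaw towards its handles; z up; origin on the table under the jaw's pivot. The steel locking clamp (26 mm wide, highest point 0.24 m when open) stands in the plane x = 0; its two black-sleeved handles point to +y past the board's edge
- channel (a point): middle of the rail's channel on the board's top, under the clamp's foot (jig x = 0, y = -0.075, height 18 mm). Wooden fences 14 mm high, 180 mm long (jig x -0.09 to 0.09), 43 mm apart. On the outer (-y) one an aluminium block, 29 mm high, somewhere at jig x -0.036 to -0.024, holds the spring pin; its dark pull knob is behind
- rail_mid (a point): centre of the loose pine rail, 34 mm above the table: 150 (x, along the channel) x 40 x 32 mm, 0.2 kg. A 13 mm wide notch is hidden in its -y side. Starts 25 to 50 mm short of its index. Its near end is clear of the fences: push or pinch it. It slides at 3 to 12 N (more if pressed down); once the pin is in the notch it stops dead (do not force it on)
- rail: the same pine rail; origin under its middle, on the board
- insert_top (a point): centre of the top of the insert's steel flange (26 mm across, 3 mm thick), on the rail's centre line, 40 mm to +x of rail_mid. On index it stands under the clamp's foot (jig x = 0, give or take 8 mm)
- insert (a joint): how far the insert is driven into the rail, in m: 0 to 0.002 at the start (flange 5 to 7 mm proud), 0.007 with the flange down on the wood. It takes 30 N to drive: the clamp's leverage gives that
- index_pin (a joint): how far the ball-nosed spring pin has come out, in m: about 0.002 while it rubs on the rail's plain side, 0.006 to 0.009 once it has dropped into the notch (or with nothing before it)
- foot (a point): centre of the underside of the black rubber foot (40 mm across) on the jaw's sprung spindle; it comes down on the insert
- handle_grip (a point): in the axis of the moving (upper) handle's round sleeve, 19 mm thick, 27 mm from its free end; height 0.207 open (sloping up 43 degrees, jig y 0.12), 0.127 at centre, 0.118 locked (level, jig y 0.145). Push straight down at jig y = 0.125: 15 to 20 N as the insert is driven, then it gives way past centre onto a hard stop, the sleeve's top then 0.129 high
- release_tab (a point): top of the flat steel tab (26 x 30 mm) at the tail of the release lever, sticking out past the handles' ends (jig y = 0.225, height 0.0945). Pushed down 15 to 20 mm (about 5 N) it lifts the locked handle back past centre; the clamp springs open, its handle swinging up and away from the tab
- release_lever (a joint): angle of the release lever in rad: 0 at rest, 0.34 with the tab fully down (30 mm); it springs back
- glue_bottle: bystander: white glue bottle with a red spout, 58 mm across, 176 mm tall; origin under its middle
- sanding_block: bystander: cork sanding block 61 x 100 x 31 mm; origin under its middle
- cell_a: bystander: small closed plywood cell (polyhedron) 80 x 74 x 71 mm; origin under its middle
Mind the look-alikes: they are no part of the job. Of the things that look like the rail, the smaller one is meant.

How it is judged (in metres and radians):
On the way, in this order (a step that is already met when the one before it is completed fails the run):
1. the rail has been slid until the spring pin has dropped into its notch (value of joint index_pin above 0.0048 m and x of insert_top in the frame of press_jig between -0.013 and 0.013 m), for 0.2 s.
2. the clamp is locked over centre by itself (robot not touching it) and the insert is driven home (z of handle_grip in the frame of press_jig below 0.1215 m and value of joint insert above 0.0062 m and contact force between the fingers and press_jig below 0.5 N), for 0.3 s.
3. the release lever is pressed (value of joint release_lever above 0.09 rad), for 0.02 s.
At the end, for the whole second after the job is handed in: the clamp stands open (handle_grip over 0.185 m high in the jig frame), the insert is home (driven more than 6.2 mm), the rail lies flat and still in its channel (rail_mid under 38 mm high) on its index: pin out more than 4.8 mm and the insert within 13 mm of x = 0 in the jig frame (all of step 1 and value of joint insert above 0.0062 m and z of handle_grip in the frame of press_jig above 0.185 m and linear speed of rail below 0.01 m/s and z of rail_mid in the frame of press_jig below 0.038 m); the robot touches nothing.
It fails at once if the insert is driven while the rail is off its index, or the rail is forced off the pin afterwards (value of joint insert above 0.004 m and value of joint index_pin below 0.0036 m).
It fails at once if the glue bottle is shifted by more than 25 mm (distance of glue_bottle from where it was at the start of the episode above 0.025 m).
It fails at once if the sanding block is shifted by more than 25 mm (distance of sanding_block from where it was at the start of the episode above 0.025 m).
It fails at once if the plywood cell is shifted by more than 25 mm (distance of cell_a from where it was at the start of the episode above 0.025 m).
It also fails if it takes over 51 s, if anything falls off the work surface, if the arm or the gripper's body presses on something with over 40 N, if the wrist force passes 120 N, or if a joint passes its speed limit or range.

## Robot

A 7-joint arm with a two-finger parallel gripper is mounted at the origin on a cart in front of the work surface, level with it; the furniture and walls round the work are solid. World frame = base frame: x ahead of the robot, y to its left, z up, the work surface at z = 0. Lengths are in mm, angles in degrees, forces in N, time in s.
With the tool pointing down it reaches from about 425 to 1025 mm from the base axis. Payload 3.6 kg.
Tool frame: the origin (TCP) lies midway between the tips of the shut fingers; the grasp point (between the pads) lies 19 mm behind it; z points along the fingers, y is the line along which they close (so a half turn about z gives the same grasp; the last joint's range is limited). The gripper opens to 85 mm and grips with 20 to 120 N. Pads are 22 mm wide; open, the fingers measure 114 mm over their backs; the gripper's body (76 mm by 85 mm) begins 54 mm behind the grasp point. The pads swing forward as they close: fully open they stand 13 mm farther back than shut.
Start: joints at [70.159, 33.873, 2.773, 92.16, -1.908, 54.013, -1.931], TCP at [181.335, -701.959, 231.302] pointing down, gripper open.
Joint ranges: [-153.93, 153.93], [-27.13, 128.08], [-72.61, 78.16], [10.71, 143.7], [-87.88, 267.88], [4.46, 118.87], [-176.78, 176.78]. Speed limits (degrees/s): [147.25, 147.25, 180, 180, 180, 180, 180].

## Interface

Orientations are given as a 3x3 rotation matrix whose columns are the frame's x, y, z axes.
In Python, from rig import r gives the robot as it stands.
- The arm moves only by the shell command python3 -m creep 'ROWS' [FORCE]. ROWS is a JSON object of lists of equal length, an entry for each row: "rot": the turn, a rotation vector about the tool's x, y, z in degrees, a list of three; "xyz": the shift along the tool's x, y, z in mm, a list of three; "grip": the finger opening in mm, from 0 to 85.4. A call has 1 to 20 rows; each row is the pose to reach, as a shift and turn from the pose commanded when the call began, along the tool's axes at that moment; what a row does not reach only later rows make up. A row lasts 1/10 s, in which the tool goes at most 50 mm and 8.59 degrees, less where a joint would pass 70% of its speed; a pose out of reach is approached as far as the arm can. A call with a gripper value outside its range is refused whole. The fingers move at their own pace and stop on an object; FORCE is the grip in N (left out, the last holds). Time passes only in rows, so rows that repeat a pose let the fingers close. It gives the time, the measured TCP pose, the force, the opening and the grip force at its end, in the units of the state.
- r.read_state(): the state, without advancing time (a new reading comes with each control period).
- r.grab_frame(name): name is "side" or "top" or "wrist"; returns a dict with "pixels" (384x512x3 uint8, red, green, blue), "intrinsics" (3x3 intrinsics, pixels), "origin" and "attitude" of the camera in the world; the wrist camera has in their place "tool_from_camera" (4x4, takes a point from camera to tool coordinates, whose origin is the TCP and whose axes are the flange's). Camera axes: x right, y up, looking along -z (the intrinsics and any distortion apply to the point x, -y, -z); pixel columns grow to the right and rows downward; lengths in mm; the calibration is good to about 2 mm. A picture is of the moment at which its call begins: read the wrist's pose just before it. There is no depth.
- r.hand_in(): hands the job in; it is judged then, once.
The state is a dict: "time": time; "qpos": joint angles; "qvel": joint speeds; "joint_efforts": joint torques, N m; "tool_pos": TCP position; "ee_rot": TCP orientation; "contact_force": force on the tool from outside, world axes, zero at the start; "moment": the same for the moment, N m; "gripper_width": opening from 0.0 (shut) to 1.0 (fully open); "grasp_force": force on a finger pad.
Only numpy, scipy, OpenCV 4.12 (cv2) and the standard library are available. Lean on these libraries where they do the work, as an engineer would, in place of code of your own. Each camera call takes 0.05 s, during which the arm holds its last target. There are 200 camera calls.

## Working session

There is one attempt and no reset: what is moved stays moved. The work goes in short steps, Python scripts to look and compute and a shell command to move; the robot and the scene stay as the last step left them, time stands still between calls to the robot, and variables do not carry over. Pictures are saved under pics/ and viewed, at most 10 in all, crops included, and the job is handed in when it is done.

```bash
mkdir -p pics; cat > h.py <<'E'
import numpy as np,cv2
from rig import r
def snap(n,f):
    s=r.read_state(); d=r.grab_frame(n); cv2.imwrite('pics/'+f+'.png',d['pixels'][:,:,::-1])
    if n=='wrist':
        T=np.eye(4);T[:3,:3]=s['ee_rot'];T[:3,3]=s['tool_pos'];C=T@np.array(d['tool_from_camera'])
        o,R=C[:3,3],C[:3,:3]
    else: o,R=np.array(d['origin']),np.array(d['attitude'])
    np.savez('pics/'+f+'.npz',K=d['intrinsics'],o=o,R=R,keys=str([(k,np.shape(v)) for k,v in d.items()]))
def ray(f,u,v):
    c=np.load('pics/'+f+'.npz');K=c['K'];p=np.linalg.solve(K,[u,v,1.]);return c['o'],c['R']@np.array([p[0],-p[1],-p[2]])
def at(f,u,v,z):
    o,d=ray(f,u,v);return (o+d*(z-o[2])/d[2]).round(1)
def proj(f,P):
    c=np.load('pics/'+f+'.npz');q=c['R'].T@(np.array(P)-c['o']);p=c['K']@np.array([q[0],-q[1],-q[2]]);return (p[:2]/p[2]).round(1)
E
python3 - <<'E'
from h import *
s=r.read_state();print(s)
for n in('top','side'):
    snap(n,n+'0');c=np.load(f'pics/{n}0.npz');print(c['keys'],c['o'],c['R'],c['K'])
a=cv2.imread('pics/top0.png');b=cv2.imread('pics/side0.png')
cv2.imwrite('pics/t0b.png',cv2.resize(a,(800,600)));cv2.imwrite('pics/s0b.png',cv2.resize(b,(800,600)))
E
```

```text
{'time': 0.0, 'qpos': array([70.15951927, 33.92560689,  2.76709275, 92.23982459, -1.90723543,
       54.0115766 , -1.93237215]), 'qvel': array([-0.00931326,  0.04998558,  0.05140886, -0.00024087, -0.01007417,
       -0.06572154, -0.02497019]), 'joint_efforts': array([-5.54832495e-04, -5.48682153e+01,  1.54680088e+00, -1.98118472e+01,
        9.37853591e-03,  8.77780141e-03, -1.71905123e-05]), 'tool_pos': array([ 181.11115443, -701.1285561 ,  230.12000636]), 'ee_rot': array([[ 9.68204422e-01,  2.50159358e-01, -7.02516954e-04],
       [ 2.50160307e-01, -9.68201990e-01,  2.17425585e-03],
       [-1.36267866e-04, -2.28086598e-03, -9.99997390e-01]]), 'contact_force': array([-0.31735042,  0.18141921,  0.69377825]), 'moment': array([-0.03863565,  0.04432478, -0.01532625]), 'grasp_force': 0.0, 'gripper_width': 1.0015701490375126}
[('pixels', (384, 512, 3)), ('intrinsics', (3, 3)), ('origin', (3,)), ('attitude', (3, 3))] [ 403.2300722   -52.56885703 1293.62158129] [[ 0.0102839   0.99465928 -0.10269937]
 [-0.99984432  0.00875583 -0.01531888]
 [-0.01433784  0.10284092  0.99459448]] [[360.23771298   0.         250.754276  ]
 [  0.         360.23771298 194.57517807]
 [  0.           0.           1.        ]]
[('pixels', (384, 512, 3)), ('intrinsics', (3, 3)), ('origin', (3,)), ('attitude', (3, 3))] [538.83166317 633.97681589 777.3356359 ] [[-0.9995392   0.03004303 -0.00433642]
 [-0.02361082 -0.67972386  0.733088  ]
 [ 0.01907662  0.73285257  0.68011998]] [[356.0440765    0.         256.07335986]
 [  0.         356.0440765  189.35043972]
 [  0.           0.           1.        ]]
```

View pics/t0b.png

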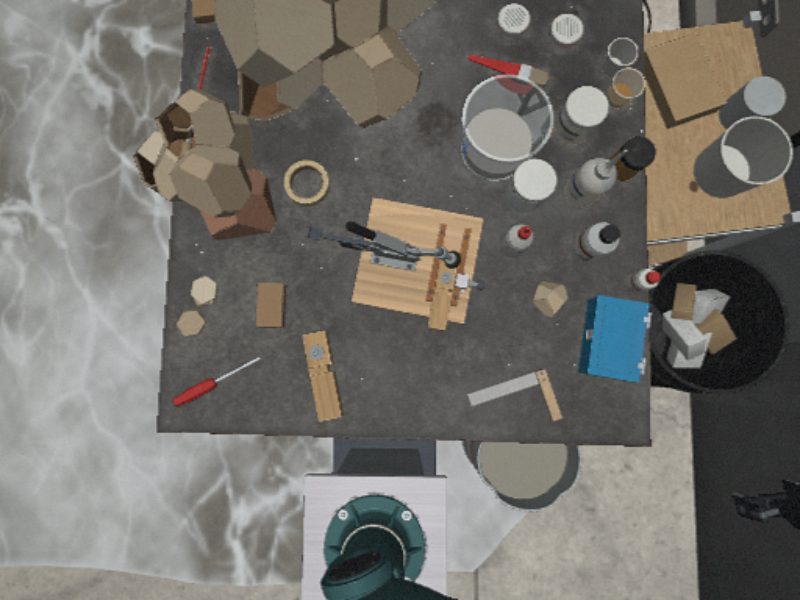

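View pics/s0b.png

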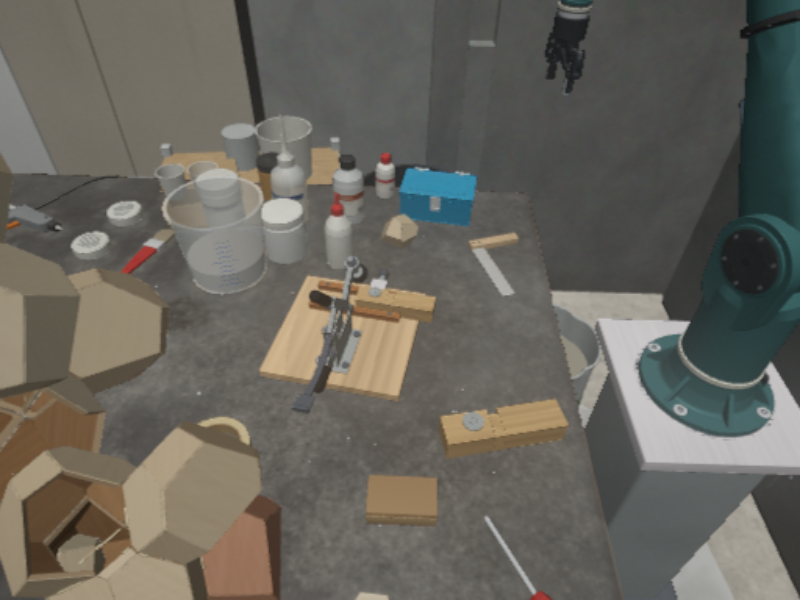

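The top view (800 px) shows two rails. One lies loose on the table at (322,375). It is larger and has its own insert. The smaller one sits in the jig's channel with its near end at (438,326), so it is the one meant. I'll confirm that in an enlarged crop.

```bash
python3 - <<'E'
from h import *
a=cv2.imread('pics/top0.png')
cv2.imwrite('pics/c0.png',cv2.resize(a[120:216,190:318],(800,600),interpolation=cv2.INTER_CUBIC))
f=.64
for n,u,v in [('tl',372,199),('tr',483,216),('br',463,323),('bl',352,302)]: print(n,at('top0',u*f,v*f,18))
print('rail near',at('top0',438*f,328*f,50),'big near',at('top0',330*f,418*f,30),at('top0',315*f,332*f,30))
print('bottle',at('top0',520*f,240*f,100),'cell',at('top0',550*f,298*f,40),'tab',at('top0',312*f,232*f,94))
E
```

```text
tl [780.   15.6  18. ]
tr [ 741.3 -241.5   18. ]
br [ 493.1 -194.7   18. ]
bl [538.8  58.   18. ]
rail near [ 479.3 -136.    50. ] big near [278.8 101.1  30. ] [468.9 139.1  30. ]
bottle [ 667.3 -308.4  100. ] cell [ 549.3 -386.4   40. ] tab [683.1 141.2  94. ]
```

View pics/c0.png

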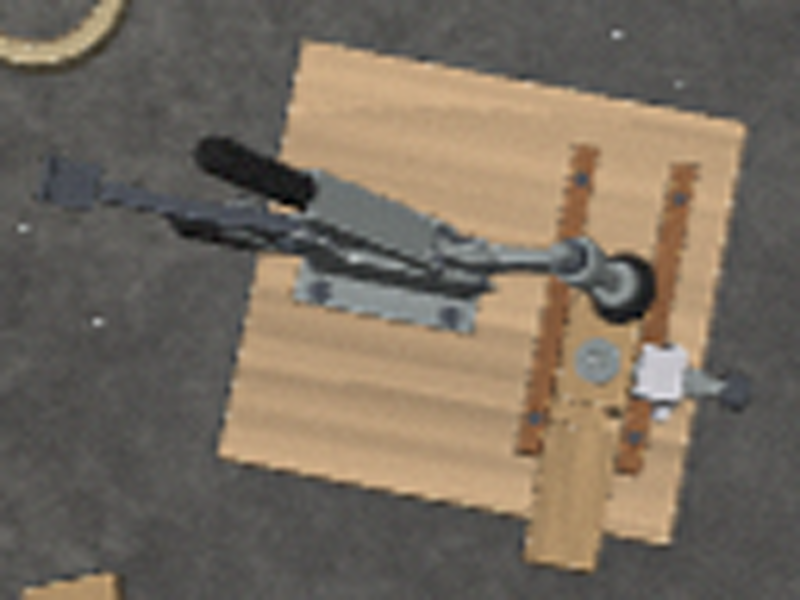

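Crop: the rail sits in the channel with its near end at (527..595, 567) and its insert at (598,360). The fences end at (585,147)/(686,165) and (527,453)/(630,472). The pin block is at (660,372) and the tab at (70,183).

```bash
cat >> h.py <<'E'
def fr():
    d=np.load('jig.npz');return d['o'],d['R']
def j2w(p): o,R=fr();return o+R@np.array(p,float)
def w2j(p): o,R=fr();return R.T@(np.array(p)-o)
E
python3 - <<'E'
from h import *
g=lambda u,v,z: np.array(at('top0',190+(u+.5)/6.25-.5,120+(v+.5)/6.25-.5,z))
A,B,C,D=g(585,147,32),g(686,165,32),g(527,453,32),g(630,472,32)
print(A,B,C,D,np.linalg.norm(A-C),np.linalg.norm(B-D))
t=[g(301,40,18),g(746,123,18),g(672,543,18),g(219,458,18)]
print(t)
d=(A-C)+(B-D);a1=np.degrees(np.arctan2(d[1],d[0]))
d=(t[0]-t[3])+(t[1]-t[2]);a2=np.degrees(np.arctan2(d[1],d[0]))
d=(t[0]-t[1])+(t[3]-t[2]);a3=np.degrees(np.arctan2(-d[0],d[1]))
yaw=(a1+a2+a3)/3;print(a1,a2,a3)
c,s=np.cos(np.radians(yaw)),np.sin(np.radians(yaw));R=np.array([[c,-s,0],[s,c,0],[0,0,1]])
m=(A+B+C+D)/4;m[2]=0;o=m-R@[0,-75,0];np.savez('jig.npz',o=o,R=R);print('origin',o,yaw)
for n,p in dict(ins=g(598,360,56),rn1=g(527,562,50),rn2=g(595,572,50),tab=g(70,183,94.5),block=g(660,372,47),b0=t[0],b1=t[1],b2=t[2],b3=t[3]).items(): print(n,p,w2j(p).round(1))
print('handle press',j2w([0,125,207]),j2w([0,120,207]))
E
```

```text
[ 719.2 -147.    32. ] [ 709.1 -204.5   32. ] [ 543.1 -114.5   32. ] [ 532.9 -172.5   32. ] 179.0738953616635 179.08221575578077
[array([785.1,  16.9,  18. ]), array([ 737.5, -240.9,   18. ]), array([ 494.1, -197.5,   18. ]), array([540.3,  60.3,  18. ])]
-10.374958393317769 -10.081609235272268 -10.310713731803247
origin [639.42818592 -85.82328982   0.        ] -10.255760453464427
ins [ 592.7 -152.5   56. ] [-34.1 -73.9  56. ]
rn1 [ 480.5 -113.9   50. ] [-151.4  -55.9   50. ]
rn2 [ 475.4 -151.4   50. ] [-149.7  -93.7   50. ]
tab [681.7 137.3  94.5] [  1.9 227.1  94.5]
block [ 587.6 -187.8   47. ] [ -32.8 -109.6   47. ]
b0 [785.1  16.9  18. ] [125.1 127.   18. ]
b1 [ 737.5 -240.9   18. ] [ 124.1 -135.1   18. ]
b2 [ 494.1 -197.5   18. ] [-123.1 -135.8   18. ]
b3 [540.3  60.3  18. ] [-123.6  126.1   18. ]
handle press [661.68349578  37.17956049 207.        ] [660.79328339  32.25944647 207.        ]
```

```bash
cat >> h.py <<'E'
from scipy.spatial.transform import Rotation as Ro
def to(p,ax):  # jig target mm, ax: jig direction of tool x
    s=r.read_state();o,R=fr();T=np.array(s['ee_rot'])
    x=R@np.array(ax,float);z=np.array([0,0,-1.]);G=np.c_[x,np.cross(z,x),z]
    print('t',round(s['time'],2),'tcp jig',w2j(s['tool_pos']).round(1),'F',np.round(s['contact_force'],1),'world tgt',j2w(p).round(0))
    print(' xyz',(T.T@(j2w(p)-s['tool_pos'])).round(1),'rot',np.degrees(Ro.from_matrix(T.T@G).as_rotvec()).round(2))
E
python3 -c "
from h import *
to([-182,-75,120],[1,0,0])
"
```

```text
t 0.1 tcp jig [-341.4 -687.2  230.2] F [ 0.  -0.5  0.1] world tgt [ 447. -127.  120.]
 xyz [ 401.  -489.   111.2] rot [-0.12  0.03 24.74]
```

```bash
python3 -m creep '{"rot":[[0,0,24.7],[0,0,24.7],[0,0,24.7],[0,0,24.7],[0,0,24.7],[0,0,24.7],[0,0,24.7],[0,0,24.7],[0,0,24.7],[0,0,24.7],[0,0,24.7],[0,0,24.7],[0,0,24.7],[0,0,24.7],[0,0,24.7],[0,0,24.7],[0,0,24.7],[0,0,24.7],[0,0,24.7],[0,0,24.7]],"xyz":[[31,-38,0],[62,-75,0],[92,-113,0],[123,-151,0],[154,-188,0],[185,-226,0],[216,-264,0],[247,-301,0],[277,-339,0],[308,-376,0],[339,-414,0],[370,-452,0],[401,-489,0],[401,-489,0],[401,-489,0],[401,-489,0],[401,-489,30],[401,-489,60],[401,-489,60],[401,-489,60]],"grip":[0,0,0,0,0,0,0,0,0,0,0,0,0,0,0,0,0,0,0,0]}' 60; python3 - <<'E'
from h import *
to([-176,-75,30],[1,0,0]); snap('wrist','w1')
cv2.imwrite('pics/w1b.png',cv2.resize(cv2.imread('pics/w1.png'),(800,600)))
E
```

```text
time: 2.1
tool_pos: [446.4, -129.6, 171.3]
ee_rot: [[0.984, -0.18, -0.002], [-0.18, -0.984, -0.0], [-0.002, 0.0, -1.0]]
contact_force: [-0.0, -0.8, -0.1]
gripper_width: 0.001
grasp_force: 0.0
t 2.1 tcp jig [-182.1  -77.4  171.3] F [-0.  -0.8 -0.1] world tgt [ 453. -128.   30.]
 xyz [  6.4  -2.5 141.3] rot [ 0.03  0.09 -0.12]
```

View pics/w1b.png

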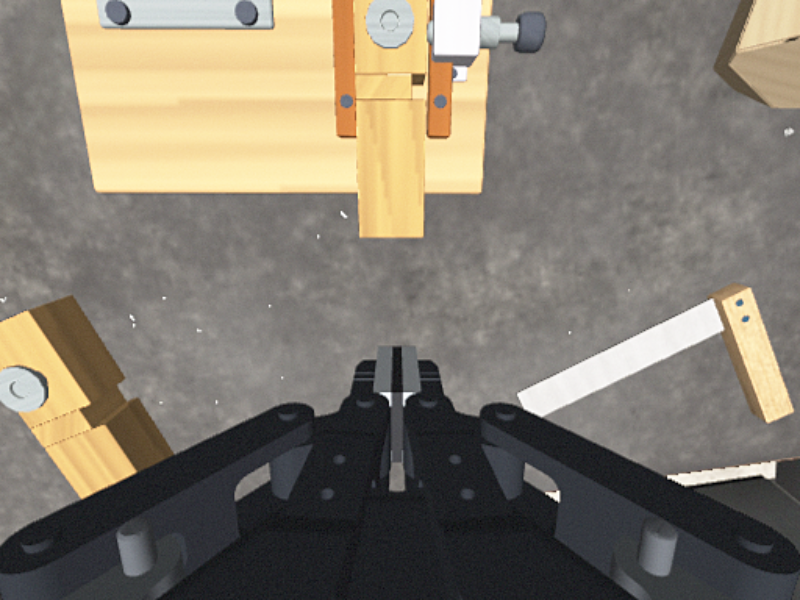

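The wrist view (800 px) shows the rail's near end at (391,238), the insert at (389,22), the notch as a dark spot at (418,79) and the pin axis at (495,32). I'll measure how far the rail has to travel.

```bash
python3 - <<'E'
from h import *
f=.64
for n,u,v,z in [('end',391,238,50),('ins',389,22,56),('notch',418,79,45),('pin30',495,32,32),('pin38',495,32,38),('fenceL',346,137,32),('fenceR',438,137,32),('edge',220,191,18)]:
  print(n,w2j(at('w1',u*f,v*f,z)).round(1))
E
```

```text
end [-151.3  -74.8   50. ]
ins [-35.4 -74.5  56. ]
notch [-60.8 -90.8  45. ]
pin30 [ -33.3 -136.3   32. ]
pin38 [ -35.1 -135.    38. ]
fenceL [-90.9 -47.   32. ]
fenceR [ -91.  -104.1   32. ]
edge [-123.6   40.7   18. ]
```

```bash
python3 -m creep '{"rot":[[0,0,0],[0,0,0],[0,0,0],[0,0,0],[0,0,0],[0,0,0],[0,0,0]],"xyz":[[0,-2.5,40],[3,-2.5,80],[6,-2.5,120],[6,-2.5,138],[6,-2.5,139],[6,-2.5,139],[6,-2.5,139]],"grip":[0,0,0,0,0,0,0]}'; python3 -c "
from h import *
to([-162,-75,32],[1,0,0])"
```

```text
time: 2.85
tool_pos: [454.9, -127.3, 33.9]
ee_rot: [[0.984, -0.178, 0.003], [-0.178, -0.984, -0.001], [0.003, 0.0, -1.0]]
contact_force: [-0.2, -1.2, 0.5]
gripper_width: 0.0
grasp_force: 0.0
t 2.85 tcp jig [-174.2  -73.7   33.9] F [-0.2 -1.2  0.5] world tgt [ 467. -131.   32.]
 xyz [12.2  1.3  2. ] rot [ 0.01 -0.19  0.02]
```

```bash
python3 -m creep '{"rot":[[0,0,0],[0,0,0],[0,0,0],[0,0,0],[0,0,0],[0,0,0],[0,0,0],[0,0,0],[0,0,0],[0,0,0]],"xyz":[[6,1.2,1],[10,1.2,1],[14,1.2,1],[17,1.2,1],[20,1.2,1],[23,1.2,1],[26,1.2,1],[28,1.2,1],[30,1.2,1],[30,1.2,1]],"grip":[0,0,0,0,0,0,0,0,0,0]}'; python3 -c "
from h import *
to([-135,-75,33],[1,0,0]);s=r.read_state();print(w2j(s['contact_force']+fr()[0]))
snap('wrist','w2')
cv2.imwrite('pics/w2b.png',cv2.imread('pics/w2.png')[:200,150:400])"
```

```text
time: 3.85
tool_pos: [481.1, -132.8, 30.9]
ee_rot: [[0.984, -0.177, -0.004], [-0.177, -0.984, 0.001], [-0.004, -0.0, -1.0]]
contact_force: [-4.0, 0.2, 0.1]
gripper_width: 0.001
grasp_force: 1.7
t 3.85 tcp jig [-147.4  -74.5   30.9] F [-4.   0.2  0.1] world tgt [ 493. -136.   33.]
 xyz [12.4  0.6 -2.1] rot [-0.01  0.21  0.05]
[-4.00334899 -0.54047674  0.06489208]
```

View pics/w2b.png

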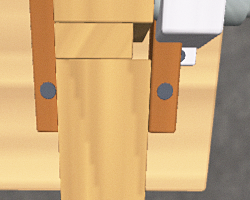

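The notch, at (140,42) in the crop, is moving up toward the pin block. I'll keep pushing in small steps and watch the force.

```bash
python3 -m creep '{"rot":[[0,0,0],[0,0,0],[0,0,0],[0,0,0],[0,0,0]],"xyz":[[2,0,0],[4,0,0],[5,0,0],[6,0,0],[7,0,0]],"grip":[0,0,0,0,0]}'; python3 -c "
from h import *
print(w2j(at('w2',290,42,45)))
to([-135,-75,33],[1,0,0])"
```

```text
time: 4.4
tool_pos: [490.1, -134.5, 31.3]
ee_rot: [[0.984, -0.177, 0.0], [-0.177, -0.984, 0.0], [0.0, -0.0, -1.0]]
contact_force: [-2.4, 1.8, -0.1]
gripper_width: -0.003
grasp_force: 1.3
[-51.73581586 -90.53436858  45.        ]
t 4.4 tcp jig [-138.3  -74.5   31.3] F [-2.4  1.8 -0.1] world tgt [ 493. -136.   33.]
 xyz [ 3.3  0.5 -1.7] rot [-0.   -0.01  0.04]
```

```bash
python3 -m creep '{"rot":[[0,0,0],[0,0,0],[0,0,0],[0,0,0]],"xyz":[[1,0,0],[2,0,0],[3,0,0],[4,0,0]],"grip":[0,0,0,0]}'
```

```text
time: 4.8
tool_pos: [494.2, -135.3, 31.3]
ee_rot: [[0.984, -0.177, 0.001], [-0.177, -0.984, -0.0], [0.001, 0.0, -1.0]]
contact_force: [-2.0, 1.0, -0.4]
gripper_width: -0.002
grasp_force: 1.0
```

```bash
python3 -m creep '{"rot":[[0,0,0],[0,0,0],[0,0,0]],"xyz":[[1,0,0],[2,0,0],[2,0,0]],"grip":[0,0,0]}'
```

```text
time: 5.1
tool_pos: [497.1, -136.0, 31.5]
ee_rot: [[0.984, -0.177, 0.002], [-0.177, -0.984, -0.001], [0.003, 0.0, -1.0]]
contact_force: [-1.2, 0.5, -0.8]
gripper_width: 0.001
grasp_force: 0.3
```

```bash
python3 -m creep '{"rot":[[0,0,0],[0,0,0],[0,0,0]],"xyz":[[1,0,0],[2,0,0],[2,0,0]],"grip":[0,0,0]}'; python3 -c "
from h import *
to([-135,-75,33],[1,0,0])
snap('wrist','w3')
cv2.imwrite('pics/w3b.png',cv2.resize(cv2.imread('pics/w3.png')[:200,150:400],(500,400)))"
```

```text
time: 5.4
tool_pos: [497.6, -136.1, 31.4]
ee_rot: [[0.984, -0.178, -0.0], [-0.178, -0.984, -0.0], [-0.0, 0.0, -1.0]]
contact_force: [-2.8, 0.3, 1.5]
gripper_width: -0.002
grasp_force: 1.0
t 5.4 tcp jig [-130.6  -74.8   31.4] F [-2.8  0.3  1.5] world tgt [ 493. -136.   33.]
 xyz [-4.4  0.2 -1.6] rot [0.01 0.01 0.03]
```

View pics/w3b.png

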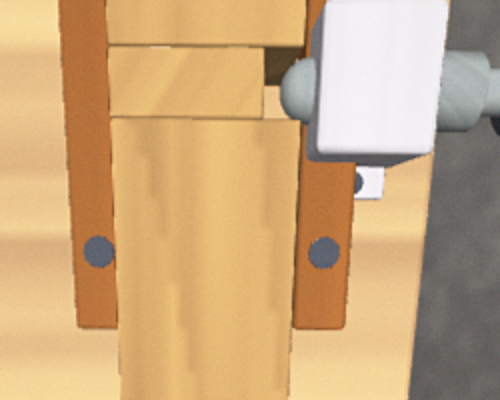

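The ball nose of the pin, at (295,90), sits in the notch against its near wall, and forward travel has stopped. That means the rail is on its index. Next I back off and lift.

```bash
python3 -m creep '{"rot":[[0,0,0],[0,0,0],[0,0,0],[0,0,0],[0,0,0],[0,0,0],[0,0,0]],"xyz":[[-10,0,0],[-20,0,0],[-25,0,-50],[-25,0,-100],[-25,0,-150],[-25,0,-200],[-25,0,-210]],"grip":[0,0,0,0,0,0,0]}'; python3 -c "
from h import *
to([0,118,260],[0,1,0]);to([0,118,260],[0,-1,0]); print(r.read_state()['qpos'])"
```

```text
time: 6.15
tool_pos: [475.8, -132.3, 246.6]
ee_rot: [[0.984, -0.178, 0.011], [-0.178, -0.984, -0.002], [0.011, 0.0, -1.0]]
contact_force: [0.9, -0.4, -0.8]
gripper_width: -0.001
grasp_force: 0.0
t 6.15 tcp jig [-152.7  -74.8  246.6] F [ 0.9 -0.4 -0.8] world tgt [660.  30. 260.]
 xyz [ 152.9 -192.8  -11.7] rot [  0.51  -0.51 -89.98]
t 6.15 tcp jig [-152.7  -74.8  246.6] F [ 0.9 -0.4 -0.8] world tgt [660.  30. 260.]
 xyz [ 152.9 -192.8  -11.7] rot [-0.51 -0.51 90.02]
[  8.38712788  15.88513951   2.31655516 121.06750067  -0.9447759
  42.41024537 -88.92769443]
```

```bash
python3 -m creep '{"rot":[[0,0,-8.5],[0,0,-17],[0,0,-25],[0,0,-34],[0,0,-42],[0,0,-51],[0,0,-59],[0,0,-68],[0,0,-76],[0,0,-85],[0,0,-90],[0,0,-90],[0,0,-90],[0,0,-90]],"xyz":[[10,-15,-16],[25,-32,-16],[42,-54,-16],[62,-78,-16],[82,-103,-16],[102,-128,-16],[122,-153,-16],[138,-173,-16],[148,-186,-16],[153,-193,-16],[153,-193,-16],[153,-193,-16],[153,-193,-16],[153,-193,-16]],"grip":[0,0,0,0,0,0,0,0,0,0,0,0,0,0]}'; python3 - <<'E'
from h import *
to([0,119,230],[0,1,0])
snap('top','t2');snap('side','s2')
a=cv2.resize(cv2.imread('pics/t2.png')[110:210,190:320],(520,400),interpolation=cv2.INTER_CUBIC)
b=cv2.imread('pics/s2.png')
print(proj('s2',j2w([0,119,220])))
u,v=proj('s2',j2w([0,119,220])).astype(int)
b=cv2.resize(b[max(0,v-70):v+60,max(0,u-65):u+65],(400,400),interpolation=cv2.INTER_CUBIC)
cv2.imwrite('pics/c2.png',cv2.resize(np.hstack([a[:,:400],b]),(800,400)))
E
```

```text
time: 7.55
tool_pos: [657.3, 30.8, 256.8]
ee_rot: [[0.179, 0.984, -0.001], [0.984, -0.179, -0.0], [-0.001, -0.001, -1.0]]
contact_force: [0.3, 0.3, 0.5]
gripper_width: -0.003
grasp_force: 0.0
t 7.55 tcp jig [ -3.2 118.  256.8] F [0.3 0.3 0.5] world tgt [661.  31. 230.]
 xyz [ 1.   3.2 26.8] rot [-0.04  0.03 -0.06]
[204.9 187.2]
```

View pics/c2.png

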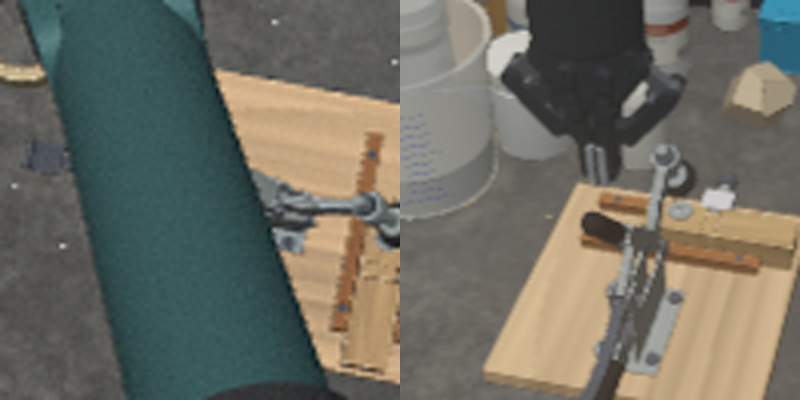

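The side crop shows the shut fingers above and behind the handle's end, which is at (590,222). I'll check where the handle lies in the jig frame from both views.

```bash
python3 - <<'E'
from h import *
g=lambda u,v: (190+(u+.5)/6.25-.5,120+(v+.5)/6.25-.5)
for z in (207,225): print(z,w2j(at('top0',*g(208,155),z)),w2j(at('top0',*g(255,178),z-15)))
# side pixel: composite right (x-400)/400*130 + u0
u,v=204,187
print(w2j(at('s2',u-65+190*130/400,v-70+222*130/400,222)))
print(proj('top0',j2w([0,139,225])), g(205,155), proj('s2',j2w([0,139,225])),(u-65+190*130/400,v-70+222*130/400), proj('s2',j2w([-3,118,257])))
E
```

```text
207 [  5.69677702 140.78693886 207.        ] [  1.99174644 117.45449903 192.        ]
225 [  1.6697489  138.33071319 225.        ] [ -2.00809639 115.40968673 210.        ]
[  6.34882935 129.31981944 222.        ]
[222.5 144.9] (222.38, 144.38) [202.  191.4] (200.75, 189.15) [205. 175.]
```

```bash
python3 -m creep '{"rot":[[0,0,0],[0,0,0],[0,0,0],[0,0,0],[0,0,0],[0,0,0],[0,0,0],[0,0,0],[0,0,0],[0,0,0],[0,0,0],[0,0,0]],"xyz":[[1,3,10],[1,3,20],[1,3,25],[1,3,31],[1,3,37],[1,3,43],[2,3,49],[2,3,55],[3,3,61],[4,3,67],[4,3,73],[5,3,79]],"grip":[0,0,0,0,0,0,0,0,0,0,0,0]}'; python3 -c "
from h import *
to([0,125,129],[0,1,0])"
```

```text
time: 8.85
tool_pos: [662.0, 36.2, 178.4]
ee_rot: [[0.177, 0.984, 0.001], [0.984, -0.177, 0.001], [0.001, 0.001, -1.0]]
contact_force: [-2.3, 1.2, 8.6]
gripper_width: 0.002
grasp_force: 4.1
t 8.85 tcp jig [  0.5 124.1 178.4] F [-2.3  1.2  8.6] world tgt [662.  37. 129.]
 xyz [ 0.9 -0.5 49.4] rot [ 0.03 -0.04  0.04]
```

```bash
python3 -m creep '{"rot":[[0,0,0],[0,0,0],[0,0,0],[0,0,0],[0,0,0],[0,0,0],[0,0,0],[0,0,0],[0,0,0]],"xyz":[[1,0,5],[1,0,10],[1,0,15],[1,0,20],[1,0,25],[1,0,30],[1,0,34],[1,0,38],[1,0,40]],"grip":[0,0,0,0,0,0,0,0,0]}'; python3 -c "
from h import *
to([0,125,129],[0,1,0])"
```

```text
time: 9.75
tool_pos: [660.6, 35.9, 136.9]
ee_rot: [[0.177, 0.984, -0.003], [0.984, -0.177, -0.001], [-0.002, -0.003, -1.0]]
contact_force: [-0.3, -0.2, 0.2]
gripper_width: 0.0
grasp_force: 0.0
t 9.75 tcp jig [ -0.9 123.5 136.9] F [-0.3 -0.2  0.2] world tgt [662.  37. 129.]
 xyz [1.5 0.9 7.9] rot [-0.16  0.1   0.03]
```

```bash
python3 -m creep '{"rot":[[0,0,0],[0,0,0],[0,0,0],[0,0,0],[0,0,0]],"xyz":[[1,1,3],[1,1,6],[1,1,8],[1,1,9],[1,1,9]],"grip":[0,0,0,0,0]}'; python3 -c "
from h import *
to([0,125,129],[0,1,0])"
```

```text
time: 10.25
tool_pos: [662.9, 37.4, 129.0]
ee_rot: [[0.177, 0.984, -0.0], [0.984, -0.177, -0.0], [-0.0, -0.0, -1.0]]
contact_force: [0.3, -1.2, -0.8]
gripper_width: 0.001
grasp_force: 0.0
t 10.25 tcp jig [  1.1 125.4 129. ] F [ 0.3 -1.2 -0.8] world tgt [662.  37. 129.]
 xyz [-0.4 -1.1  0. ] rot [-0.03  0.01  0.04]
```

```bash
python3 -m creep '{"rot":[[0,0,0],[0,0,0],[0,0,0]],"xyz":[[0,-1,1],[0,-1,2],[0,-1,3]],"grip":[0,0,0]}'; python3 -c "
from h import *
to([0,125,129],[0,1,0])"
```

```text
time: 10.55
tool_pos: [662.1, 37.8, 126.5]
ee_rot: [[0.177, 0.984, 0.0], [0.984, -0.177, 0.0], [0.0, 0.0, -1.0]]
contact_force: [-0.2, 0.4, 1.8]
gripper_width: 0.0
grasp_force: 1.3
t 10.55 tcp jig [  0.3 125.7 126.5] F [-0.2  0.4  1.8] world tgt [662.  37. 129.]
 xyz [-0.7 -0.3 -2.5] rot [ 0.01 -0.01  0.04]
```

```bash
python3 -m creep '{"rot":[[0,0,0],[0,0,0],[0,0,0]],"xyz":[[0,0,2],[0,0,4],[0,0,4]],"grip":[0,0,0]}'
```

```text
time: 10.85
tool_pos: [662.4, 37.9, 125.2]
ee_rot: [[0.177, 0.984, 0.001], [0.984, -0.177, -0.001], [-0.001, 0.001, -1.0]]
contact_force: [-5.8, -0.6, 14.9]
gripper_width: 0.003
grasp_force: 8.0
```

```bash
python3 -m creep '{"rot":[[0,0,0],[0,0,0],[0,0,0],[0,0,0],[0,0,0],[0,0,0],[0,0,0],[0,0,0],[0,0,0]],"xyz":[[0,0,0],[0,0,-20],[0,0,-60],[60,0,-70],[105,0,-70],[105,0,-70],[105,0,-70],[105,0,-70],[105,0,-70]],"grip":[0,0,0,0,0,0,0,0,0]}'; python3 - <<'E'
from h import *
to([0,231,100],[0,1,0])
snap('side','s4')
u,v=proj('s4',j2w([0,60,120])).astype(int)
cv2.imwrite('pics/s4b.png',cv2.resize(cv2.imread('pics/s4.png')[v-70:v+80,u-90:u+110],(800,600),interpolation=cv2.INTER_CUBIC));print(u,v)
E
```

```text
time: 11.75
tool_pos: [680.5, 138.0, 191.6]
ee_rot: [[0.18, 0.984, -0.001], [0.984, -0.18, -0.002], [-0.002, -0.001, -1.0]]
contact_force: [0.1, -0.0, -0.1]
gripper_width: -0.001
grasp_force: 0.0
t 11.75 tcp jig [  0.6 227.5 191.6] F [ 0.1 -0.  -0.1] world tgt [681. 141. 100.]
 xyz [ 3.7 -0.6 91.6] rot [-0.04  0.14 -0.13]
214 200
```

View pics/s4b.png

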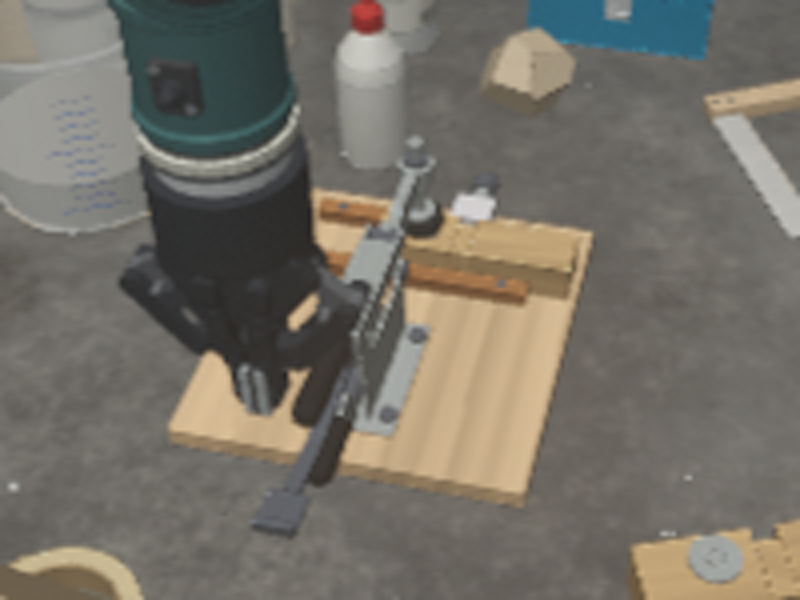

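The clamp is locked: the jaw is level, the foot at (425,215) is on the insert, and the fingers are clear. Next I press the release tab at (280,510).

```bash
python3 -m creep '{"rot":[[0,0,0],[0,0,0],[0,0,0],[0,0,0],[0,0,0],[0,0,0],[0,0,0],[0,0,0],[0,0,0],[0,0,0]],"xyz":[[4,0,30],[4,0,60],[4,0,85],[4,0,93],[4,0,99],[4,0,104],[4,0,109],[4,0,114],[4,0,118],[4,0,118]],"grip":[0,0,0,0,0,0,0,0,0,0]}'; python3 -c "
from h import *
to([0,231,100],[0,1,0])
snap('side','s5')
u,v=proj('s5',j2w([0,60,120])).astype(int)
cv2.imwrite('pics/s5b.png',cv2.resize(cv2.imread('pics/s5.png')[v-70:v+80,u-90:u+110],(800,600),interpolation=cv2.INTER_CUBIC));print(u,v)"
```

```text
time: 12.8
tool_pos: [681.9, 145.0, 74.0]
ee_rot: [[0.177, 0.984, 0.001], [0.984, -0.177, 0.0], [0.0, 0.001, -1.0]]
contact_force: [0.4, -0.9, 0.9]
gripper_width: -0.004
grasp_force: 0.5
t 12.8 tcp jig [  0.6 234.7  74. ] F [ 0.4 -0.9  0.9] world tgt [681. 141. 100.]
 xyz [ -3.7  -0.6 -26. ] rot [ 0.04 -0.03  0.04]
214 200
```

View pics/s5b.png

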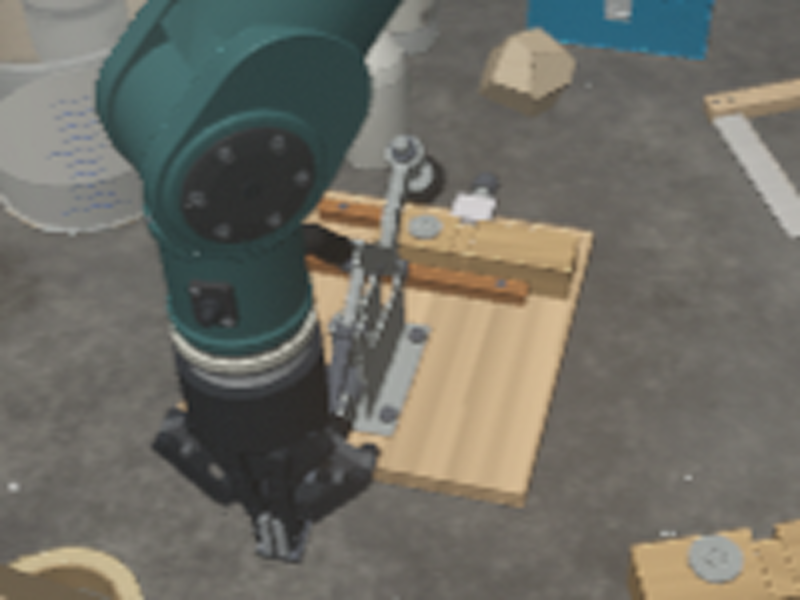

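The clamp has sprung open: the jaw is up at (405,150), the handle is up, and the insert at (425,225) looks flush. I'll pull back outward and up, then check.

```bash
python3 -m creep '{"rot":[[0,0,0],[0,0,0],[0,0,0],[0,0,0],[0,0,0],[0,0,0],[0,0,0],[0,0,0],[0,0,0],[0,0,0],[0,0,0],[0,0,0],[0,0,0],[0,0,0]],"xyz":[[5,0,-20],[20,0,-40],[40,0,-70],[60,0,-110],[60,0,-150],[60,0,-190],[60,0,-220],[60,0,-240],[60,0,-240],[60,0,-240],[60,0,-240],[60,0,-240],[60,0,-240],[60,0,-240]],"grip":[0,0,0,0,0,0,0,0,0,0,0,0,0,0]}'; python3 - <<'E'
from h import *
snap('side','s6')
u,v=proj('s6',j2w([0,20,120])).astype(int)
cv2.imwrite('pics/s6b.png',cv2.resize(cv2.imread('pics/s6.png')[v-60:v+60,u-70:u+90],(800,600),interpolation=cv2.INTER_CUBIC))
E
```

```text
time: 14.25
tool_pos: [691.8, 203.9, 313.4]
ee_rot: [[0.177, 0.984, -0.001], [0.984, -0.177, -0.0], [-0.001, -0.001, -1.0]]
contact_force: [0.9, -1.0, -0.2]
gripper_width: -0.003
grasp_force: 0.0
```

View pics/s6b.png

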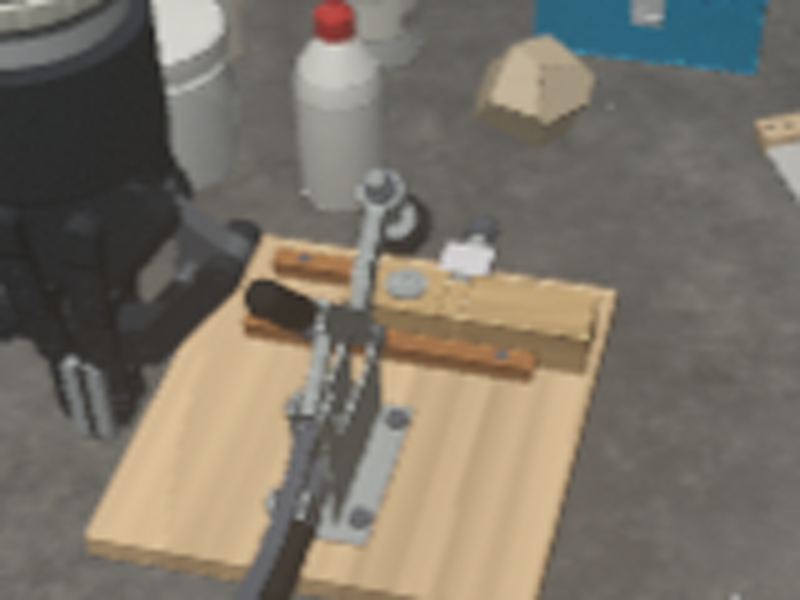

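The clamp is open with its handle up at (275,300). The rail is in its channel, the insert at (405,283) is flush with the wood, and the bystanders are where they were. I'm handing in.

```bash
python3 -c "
from rig import r
print(r.hand_in())"
```

```text
the job is handed in; nothing more can be done
None
```

I handed the job in at about 14 s of the 51 s allowed; hand-in gave no verdict. By the camera views the rail is on its pin, the insert is flush with the wood, the clamp locked and was released open, and the bystanders look undisturbed.

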